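# Lay the test loudspeaker face up and flip the microphone over it

### The arm

A 7-joint arm with a two-finger parallel gripper is mounted at the origin on the work surface. World frame = base frame: x ahead of the robot, y to its left, z up, the work surface at z = 0. Lengths are in m, angles in rad, forces in N, time in s.
With the tool pointing down it reaches from about 0.35 to 0.9 m from the base axis. Payload 19.9 kg.
Tool frame: the origin (TCP) lies between the finger pads; the fingertips stand 19 mm ahead of it and the grasp point (between the pads) is the TCP; z points along the fingers, y is the line along which they close (so a half turn about z gives the same grasp; the last joint's range is limited). The gripper opens to 94 mm and grips with 3 to 60 N. Pads are 16 mm wide; open, the fingers measure 119 mm over their backs; the gripper's body (75 mm by 177 mm) begins 78 mm behind the grasp point.
Start: joints at [1.298, 0.417, -0.01, 1.614, 0.005, 1.111, -0.053], TCP at [0.143, -0.608, 0.224] pointing down, gripper open.
Joint ranges: [-2.81, 2.81], [-0.39, 2.02], [-1.27, 1.25], [0.06, 2.57], [-1.19, 4.33], [0.19, 2], [-2.82, 2.82]. Speed limits (rad/s): [1.89, 1.89, 2.39, 2.39, 3.01, 3.01, 3.01].

### API

Orientations are given as a 3x3 rotation matrix whose columns are the frame's x, y, z axes.
In Python, from rig import robot gives the robot as it stands. Calls block until the motion is done:
- robot.move_ptp(position, orientation): joint-space move of the TCP to a pose.
- robot.move_linear(position, velocity=0.15, frame=None, threshold=None): straight line of the TCP; frame=None keeps the orientation; velocity is the mean speed in m/s. With threshold (N) it stops when the force on the tool has changed by that much, and returns True; else False.
- robot.goto_joints(angles): joint-space move.
- robot.gripper_to(opening): finger opening in m; the grip force is fixed at half the most; returns when the fingers have stopped.
- robot.pause(seconds).
- robot.ik(position, orientation): joint angles nearest the present ones, or None.
- robot.get_state(): the state.
- robot.grab_frame(name): name is "scene" or "top" or "wrist"; returns the picture (384x512x3 uint8, red, green, blue); there is no depth.
- robot.camera_info(name): a dict with "fx", "fy", "cx", "cy" (pixels), "rvec" (rotation vector, rad) and "tvec" (3), from world to camera coordinates, as OpenCV has them. Camera axes: x right, y down, z forward; pixel columns grow to the right and rows downward; lengths in m; the calibration is good to about 2 mm. A picture is of the moment at which its call begins: read the wrist's pose just before it. camera_info takes no time and is no camera call; for the wrist camera it gives the pose at the moment of the call.
A pose or a line that the arm cannot do raises robot.PlanningError and nothing moves.
- robot.sign_off(): hands the job in; it is judged then, once.
The state is a dict: "time": time; "qpos": joint angles; "joint_vel": joint speeds; "effort": joint torques, N m; "ee_pos": TCP position; "tool_rot": TCP orientation; "force": force on the tool from outside, world axes, zero at the start; "moment": the same for the moment, N m; "opening": finger opening in m; "grasp_force": force on a finger pad.
Only numpy, scipy, OpenCV 4.12 (cv2) and the standard library are available. Lean on these libraries where they do the work, as an engineer would, in place of code of your own. Each camera call takes 0.05 s, during which the arm holds its last target. There are 200 camera calls.

### The job

Get the loudspeaker ready for its test, only by pushing with the fingers: gently tip the upright loudspeaker box over towards its plain back so that it lies flat on the fixture plate with its cone facing up, then push the raised microphone arm over and all the way down to its stop, so that the microphone hangs over the cone. Push on the bar of the arm, never on the microphone itself, do not lift or squeeze the loudspeaker, and leave the other things where they stand.

Things in the scene. Friction and masses are not known exactly. Their poses are not given: they have to be found in the camera images.
- fixture: Black steel plate, fixed, 12 mm thick. Origin on the table; z up; plate spans x -150..150, y -120..200 mm. The loudspeaker stands near (75, 0), cone towards +x; tipped over its back lower edge it lies around (-10, 0), below the lowered microphone. A 22 mm post at (-10, 150) carries the arm between two cheeks (36 mm over both, top 155 mm above the table).
- speaker: Loose wooden box, 0.28-0.56 kg, 60 deep (x) by 80 wide (y) by 110 mm tall (z), friction about 1. Origin: centre of its underside as it stands, upright at first; x points out of the face with the round cone (68 mm across); the other broad face is the plain back. Pushed near the top of the cone face it tips on its back lower edge and falls by itself once leaning 30 degrees (top pushed some 55 mm).
- speaker_cone (a point): Centre of the cone, on the box's front face, 50 mm above its underside as it stands.
- speaker_middle (a point): Centre of the loudspeaker box (55 mm above its underside as it stands).
- mic_arm (a joint): Angle (rad) of the microphone arm: 0 = level, down on its stop; 1.57 = straight up; starts near upright. A stiff friction hinge along the fixture's x: the arm stays where it is left and takes about 2 to 5 N near its tip to move. It comes down towards the fixture's -y: push its back that way, then follow it round from above.
- bar_hinge (a point): On the hinge axis, 142 mm above the table, at (-10, 140) mm of the fixture. The arm is an aluminium bar 20 mm wide, 12 mm thick, reaching 155 mm from the axis. The point's axes turn with the arm: -y along the arm to its tip, z out of its back (the side away from the microphone); with the arm down they are the fixture's axes.
- bar_back (a point): Point on the back face of the bar, 105 mm from the hinge axis, a good place to push. Axes as bar_hinge.
- mic: Fragile microphone, 18 mm thick at the holder, 13 mm at the capsule, 44 mm long, standing square off the inner side of the bar, 140 mm from the hinge axis. Origin: centre of its tip, which is 92 mm above the table (20 mm over the lying cone) when the arm is down, and points to the fixture's -y when the arm is upright.
- coupler: Bystander on the plate: stepped steel cylinder, 40 mm across, 45 mm high. Origin at the centre of its underside.
- ear: Bystander on the plate: steel disc 48 mm across with a white plastic neck, 54 mm high. Origin at the centre of its underside.
- capsule: Bystander on the plate: spare microphone standing on end, 18 mm across, 52 mm high. Origin at the centre of its underside.
- driver: Bystander on the table: bare speaker chassis, 80 mm across, 40 mm high. Origin at the centre of its underside.
- mouse: Bystander: computer mouse on its black mat, 105 by 60 by 34 mm.
- flux: Bystander on the table: small bottle, 44 mm across, 90 mm high.
Mind the look-alikes: they are no part of the job. Several things have the shape of the speaker; the one meant has the colours described above.

How it is judged:
By the outcome, as a careful person would: the job done as asked, in the order asked, and still so for the second after the job is handed in, with the robot touching nothing.
It also fails if it takes over 58 s, if anything falls off the work surface, if the arm or the gripper's body presses on something with over 40 N, if the wrist force passes 120 N, or if a joint passes its speed limit or range.

## Working session

There is one attempt and no reset: what is moved stays moved. The work goes in short steps, each a Python script; the robot and the scene stay as the last script left them, time stands still between calls to the robot, and variables do not carry over. Pictures are saved under pics/ and viewed, at most 10 in all, crops included, and the job is handed in when it is done.

```bash
mkdir -p pics; ls
python3 - <<'E'
from rig import robot
import cv2
for n in ("scene","top"):
    cv2.imwrite(f"pics/{n}0.png",cv2.cvtColor(robot.grab_frame(n),cv2.COLOR_RGB2BGR)); print(n,robot.camera_info(n))
print(robot.get_state()["time"])
E
```

```text
pics
scene {'fx': 446.68939369661757, 'fy': 446.68939369661757, 'cx': 253.12182378709505, 'cy': 187.90780764119, 'rvec': array([ 2.0484967 ,  1.51586546, -0.54235245]), 'tvec': array([-0.15678424, -0.34109479,  1.6276671 ])}
top {'fx': 407.63241217373064, 'fy': 407.63241217373064, 'cx': 254.71772771259555, 'cy': 195.02640604576112, 'rvec': array([ 2.14511967, -2.15384413,  0.11953264]), 'tvec': array([0.0045442 , 0.5567929 , 1.44310195])}
0.1
```

View pics/scene0.png

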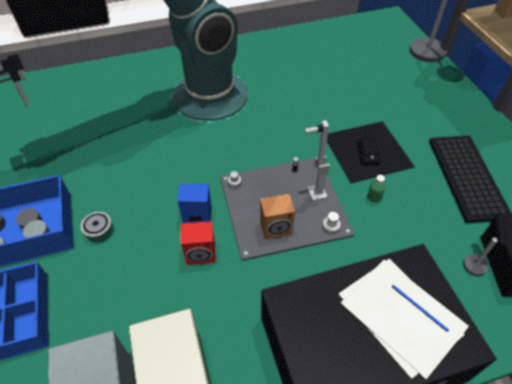

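View pics/top0.png

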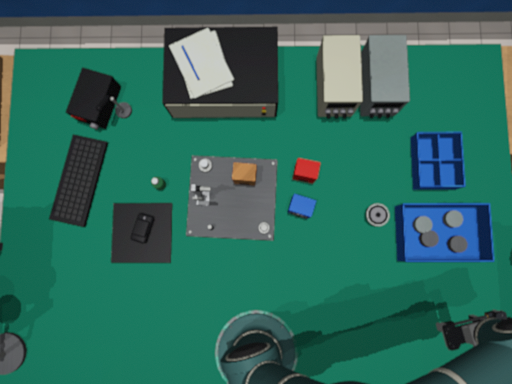

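The candidates for the loudspeaker are the wooden box on the plate (top 245,173; scene 278,216), the red box (top 307,170) and the blue box (top 302,206). I choose the wooden one: it stands on the plate and its cone faces +x. The post and raised arm are near top (200,195).

```bash
cat > h.py <<'E'
import numpy as np, cv2
from rig import robot
def cam(n):
    c=robot.camera_info(n); K=np.array([[c['fx'],0,c['cx']],[0,c['fy'],c['cy']],[0,0,1]]); return K,cv2.Rodrigues(c['rvec'])[0],c['tvec']
def ray(n,px,z):
    K,R,t=cam(n); px=np.atleast_2d(np.array(px,float))
    d=(R.T@np.linalg.inv(K)@np.c_[px,np.ones(len(px))].T).T; o=-R.T@t
    return o+d*((z-o[2])/d[:,2])[:,None]
def proj(n,P):
    K,R,t=cam(n); q=(K@(R@np.atleast_2d(P).T+t[:,None])).T; return q[:,:2]/q[:,2:]
E
python3 - <<'E'
from h import *
im=cv2.imread('pics/top0.png'); hsv=cv2.cvtColor(im,cv2.COLOR_BGR2HSV)
roi=np.zeros(im.shape[:2],np.uint8); roi[148:248,180:284]=255
m=((hsv[...,1]<70)|(hsv[...,0]<25)).astype(np.uint8)*255&roi
m=cv2.morphologyEx(m,cv2.MORPH_OPEN,np.ones((5,5)))
c=max(cv2.findContours(m,0,2)[0],key=cv2.contourArea); r=cv2.minAreaRect(c); p=cv2.boxPoints(r); print(r); w=ray('top',p,.012); print(w, [np.linalg.norm(w[i]-w[i-1]) for i in range(4)])
w_=((hsv[...,0]<22)&(hsv[...,1]>110)).astype(np.uint8)*255&roi
c=max(cv2.findContours(w_,0,2)[0],key=cv2.contourArea); r=cv2.minAreaRect(c); p=cv2.boxPoints(r); print(r); print(ray('top',p,.122)); print(ray('top',r[0],.122))
a=cv2.resize(im[145:250,180:285],(560,560),interpolation=2)
b=cv2.resize(cv2.imread('pics/scene0.png')[110:260,215:360],None,fx=3.7,fy=3.7,interpolation=2)
b=cv2.resize(b,(240*145//150*2,560))[:, :]
cv2.imwrite('pics/c1.png',np.hstack([cv2.resize(a,(400,400)),cv2.resize(b,(387,400))]))
E
```

```text
((231.47396850585938, 197.54637145996094), (86.90151977539062, 80.76561737060547), 2.726310968399048)
[[ 0.41105405  0.25314658  0.012     ]
 [ 0.71124617  0.24416518  0.012     ]
 [ 0.69343201 -0.07997492  0.012     ]
 [ 0.39500861 -0.06308106  0.012     ]] [np.float64(0.3166344577328507), np.float64(0.3003264488337407), np.float64(0.32462923925489096), np.float64(0.29890120514265195)]
((243.9467010498047, 173.24618530273438), (23.582773208618164, 20.732891082763672), 4.085616588592529)
[[ 5.88635075e-01  8.06522091e-02  1.22000000e-01]
 [ 6.60789875e-01  7.58446791e-02  1.22000000e-01]
 [ 6.54388196e-01 -5.27886943e-03  1.22000000e-01]
 [ 5.82375141e-01  3.97977142e-05  1.22000000e-01]]
[[0.62142936 0.03779419 0.122     ]]
```

View pics/c1.png

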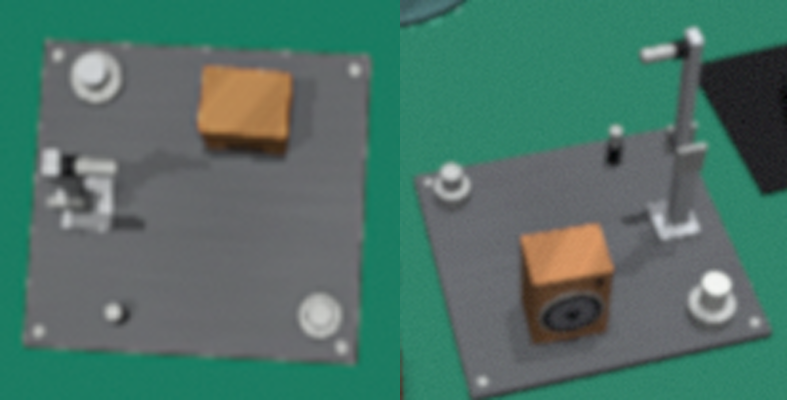

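The crop confirms it: wooden box with the round cone towards +x on the plate. The raised arm's tip is at top ≈(193,187) and scene ≈(325,124), with the microphone pointing to -y. Next I check the arm by triangulation and plan the speaker push.

```bash
cat >> h.py <<'E'
yaw=np.deg2rad(-2.8); FX=np.array([np.cos(yaw),np.sin(yaw),0]); FY=np.array([-np.sin(yaw),np.cos(yaw),0]); Z=np.array([0,0,1.])
O=np.array([.5507,.0486,0])
def W(x,y,z): return O+FX*x/1000+FY*y/1000+Z*z/1000
def F(p): d=np.asarray(p)-O; return np.array([d@FX,d@FY,d[2]])*1000
RA=np.c_[FY,FX,-Z]; RB=np.c_[-FY,-FX,-Z]
def tri(a,b):
    Ps=[np.c_[K@R,K@t] for K,R,t in (cam('top'),cam('scene'))]
    X=cv2.triangulatePoints(*Ps,np.array(a,float),np.array(b,float)).ravel(); return X[:3]/X[3]
E
python3 - <<'E'
from h import *
X=tri((193,187),(325,124)); print('tip',F(X),proj('top',X),proj('scene',X))
print('expected tip up',proj('top',W(-10,140,297)),proj('scene',W(-10,140,297)), 'post base',proj('scene',W(-10,150,12)))
for n,p in dict(capsule=(210,227),se=(264,227),nw=(204,165)).items(): print(n,F(ray('top',p,.05)[0]))
for R in (RA,RB):
    for p in (W(150,-7,230),W(145,-7,124),W(61,-7,124),W(-10,200,300),W(-10,165,266),W(-10,35,170)): 
        q=robot.ik(p,R); print(None if q is None else np.round(q,2))
print(robot.get_state()['tool_rot'].round(2))
E
```

```text
tip [ -7.67405247 135.54988246 292.25556217] [[192.85381194 186.94990705]] [[324.8450184  124.01830983]]
expected tip up [[191.06056127 187.42413281]] [[326.46052772 121.65403593]] post base [[318.03915362 192.47480198]]
capsule [-115.1061945   107.54463621   50.        ]
se [-106.45212528  -84.46108354   50.        ]
nw [108.17106659 142.71104391  50.        ]
[ 0.4   0.68 -0.8   1.37  0.49  1.29 -0.47]
[ 0.35  0.74 -0.69  1.48  0.5   1.1  -0.49]
[ 0.4   0.61 -0.71  1.71  0.46  0.99 -0.52]
[ 0.28  0.52 -1.08  1.55  0.47  1.35 -0.9 ]
[ 0.32  0.5  -1.02  1.63  0.44  1.26 -0.83]
[ 0.55  0.53 -0.98  1.83  0.5   1.05 -0.68]
[ 0.53  0.79 -1.09  1.37  0.7   1.39  2.55]
[ 0.55  0.92 -1.09  1.47  0.83  1.26  2.46]
[ 0.63  0.78 -1.09  1.71  0.76  1.14  2.41]
[ 0.28  0.52 -1.08  1.55  0.47  1.35  2.24]
[ 0.36  0.53 -1.08  1.63  0.48  1.28  2.28]
[ 0.61  0.58 -1.08  1.83  0.57  1.09  2.4 ]
[[ 0.97  0.23 -0.  ]
 [ 0.23 -0.97  0.  ]
 [-0.   -0.   -1.  ]]
```

Run:
```python
from h import *
robot.gripper_to(0.0)
robot.move_ptp(W(155,-7,230),RA)
robot.move_linear(W(150,-7,124),.12)
s=robot.get_state(); print(s['time'],F(s['ee_pos']),s['force'])
print(robot.move_linear(W(105,-7,124),.03,threshold=1.0)); s=robot.get_state(); print(s['time'],F(s['ee_pos']),s['force'])
cv2.imwrite("pics/s1.png",cv2.cvtColor(robot.grab_frame("scene"),cv2.COLOR_RGB2BGR)[100:270,200:370].repeat(3,0).repeat(3,1))
```

```text
5.5417 [150.42933073  -6.84722602 124.85992915] [-0.43838751 -0.96055925 -0.3860328 ]
True
6.5 [120.64031718  -7.06073373 123.83026232] [2.01416935 0.02446585 0.07454768]
```

View pics/s1.png

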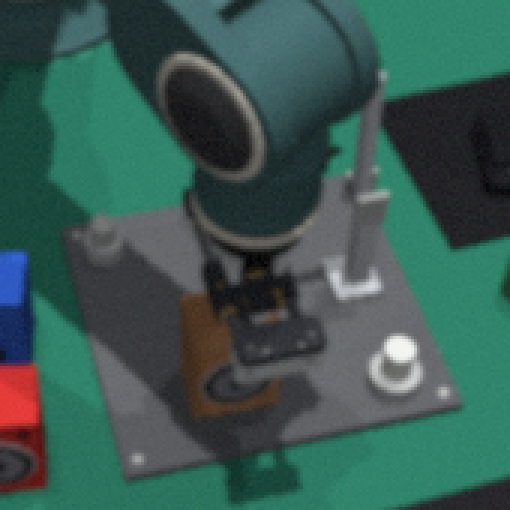

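Contact came where predicted, high on the cone face of the wooden box. Now the slow push.

Run:
```python
from h import *
for x in (105,90,80,72,66,61):
    robot.move_linear(W(x,-7,124),.03); s=robot.get_state(); print(s['time'],F(s['ee_pos']).round(1),s['force'].round(2))
cv2.imwrite("pics/s2.png",cv2.cvtColor(robot.grab_frame("scene"),cv2.COLOR_RGB2BGR)[100:270,200:370].repeat(3,0).repeat(3,1))
```

```text
7.2333 [104.9  -7.1 123.9] [ 1.34 -0.36  0.56]
7.8833 [ 90.   -7.1 124. ] [0.87 0.92 0.17]
8.3667 [ 79.9  -7.1 124. ] [ 0.32 -0.02 -0.23]
8.7833 [ 71.9  -7.1 124.1] [-0.44 -0.28  0.4 ]
9.1333 [ 65.9  -7.  124. ] [ 0.27  0.12 -0.4 ]
9.45 [ 60.9  -7.  124. ] [0.1  0.39 0.51]
```

View pics/s2.png

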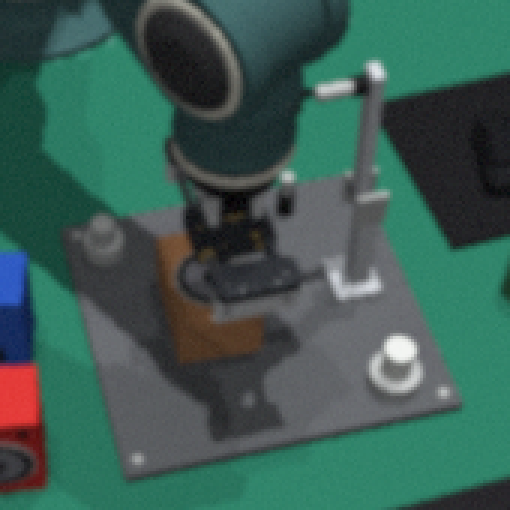

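The box lies cone up on the plate, and the arm is still upright. I lift clear, look from above, then go behind the bar.

Run:
```python
from h import *
robot.move_linear(W(75,-7,124),.1)
robot.move_linear(W(75,-7,400),.2)
robot.move_linear(W(75,195,400),.2)
robot.move_linear(W(-10,195,400),.2)
a=robot.grab_frame("scene")
robot.move_linear(W(-10,190,266),.15)
s=robot.get_state(); print(s['time'],F(s['ee_pos']).round(1),s['force'].round(2))
print(robot.move_linear(W(-10,150,266),.03,threshold=1.5)); s=robot.get_state(); print(s['time'],F(s['ee_pos']).round(1),s['force'].round(2))
b=robot.grab_frame("scene")
cv2.imwrite("pics/s3.png",cv2.cvtColor(np.hstack([i[90:270,190:370] for i in (a,b)]),cv2.COLOR_RGB2BGR).repeat(2,0).repeat(2,1))
```

```text
14.15 [ -9.7 190.4 266.8] [-0.21  0.46 -0.24]
True
15.35 [-10.  151.2 265.8] [-0.5   1.03  0.98]
```

View pics/s3.png

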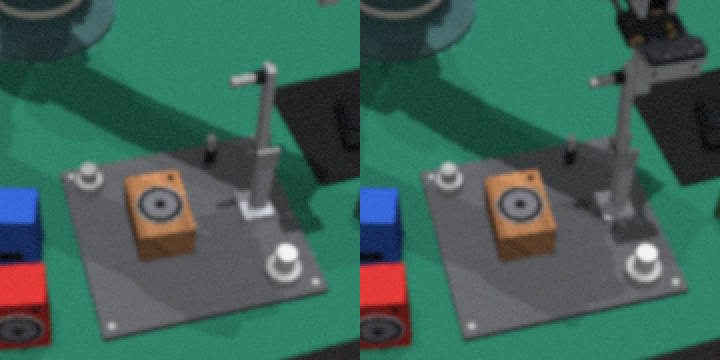

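The left half shows the box flat, cone up at scene ≈(270,192); the right half shows the fingers against the back of the bar above the post. Now follow the bar round its arc.

Run:
```python
from h import *
def P(t,r=105,a=8): 
    return W(-10,140-r*np.cos(t)+6*np.sin(t)+a,142+r*np.sin(t)+6*np.cos(t)+19)
for t in np.linspace(1.5,.12,11):
    robot.move_linear(P(t),.05); s=robot.get_state(); f=s['force']; print(round(t,2),round(s['time'],1),F(s['ee_pos']).round(1),f.round(1))
    if np.linalg.norm(f)>20: print('STOP'); break
else:
    hit=robot.move_linear(P(0)-Z*.004,.02,threshold=9); s=robot.get_state(); print(hit,s['time'],F(s['ee_pos']).round(1),s['force'].round(1))
cv2.imwrite("pics/s4.png",cv2.cvtColor(robot.grab_frame("scene")[90:270,190:370],cv2.COLOR_RGB2BGR).repeat(3,0).repeat(3,1))
```

```text
1.5 15.7 [-10.1 146.2 266.1] [-0.1 -0.2 -0.9]
1.36 16.1 [ -9.9 131.4 264.9] [-0.  -0.2  0.4]
1.22 16.5 [ -9.9 117.4 261.7] [0.6 0.8 0.1]
1.09 17.0 [-10.  103.9 256.6] [-0.9  0.2  0.2]
0.95 17.4 [-10.   91.2 249.6] [ 0.7 -0.9  1.3]
0.81 17.9 [-10.   79.5 241. ] [-0.5  0.9  0.5]
0.67 18.3 [-10.1  69.2 230.8] [0.4 1.2 0.6]
0.53 18.7 [-10.1  60.4 219.3] [-0.2  0.2 -0.2]
0.4 19.2 [-10.1  53.2 206.8] [ 0.5  0.2 -0.1]
0.26 19.6 [-10.1  47.8 193.3] [1.2 0.6 0.4]
0.12 20.1 [-10.2  44.4 179.2] [ 0.5  0.6 -1.3]
True 20.7083 [ -9.8  43.3 167. ] [-3.1 -1.4 13.4]
```

View pics/s4.png

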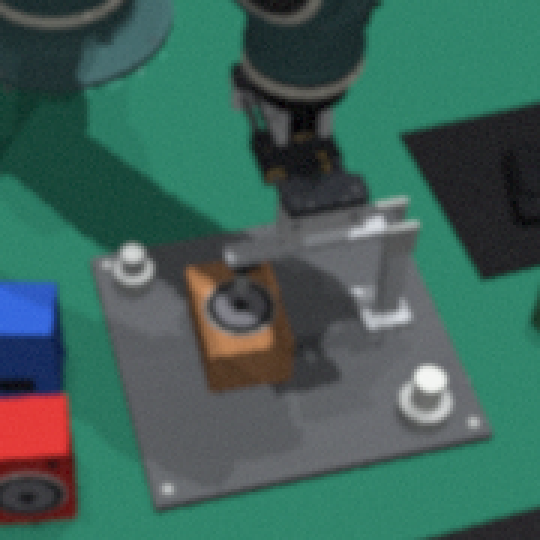

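The bar is level and the microphone hangs over the cone at crop ≈(240,268–300). The contact height of 148 mm matches the stop. One short confirming press, then retreat and check.

Run:
```python
from h import *
p=robot.get_state()['ee_pos']
hit=robot.move_linear(p-Z*.003,.01,threshold=10); s=robot.get_state(); print(hit,F(s['ee_pos']).round(1),s['force'].round(1))
robot.move_linear(p+Z*.2,.12)
robot.move_linear(W(-10,-230,360),.25)
s=robot.get_state(); print(s['time'],s['force'].round(1))
print('cone',F(ray('scene',(270,191),.072)[0]).round(1),'expect mic tip px',proj('scene',W(-10,0,92)),'bar tip back px',proj('scene',W(-10,-15,148)),'top',proj('top',W(-10,-15,148)))
a=robot.grab_frame("scene")[90:270,190:370]; b=robot.grab_frame("top")[140:255,175:290]
cv2.imwrite("pics/s5.png",cv2.cvtColor(np.hstack([cv2.resize(i,(390,390),interpolation=2) for i in (a,b)]),cv2.COLOR_RGB2BGR))
```

```text
True [ -9.7  43.3 167. ] [-4.  -2.1 14.9]
24.0333 [0.4 0.9 0.2]
cone [-5.2 -0.3 72. ] expect mic tip px [[269.80805509 185.17468604]] bar tip back px [[264.85309968 173.01836827]] top [[244.72282112 195.82901912]]
```

View pics/s5.png

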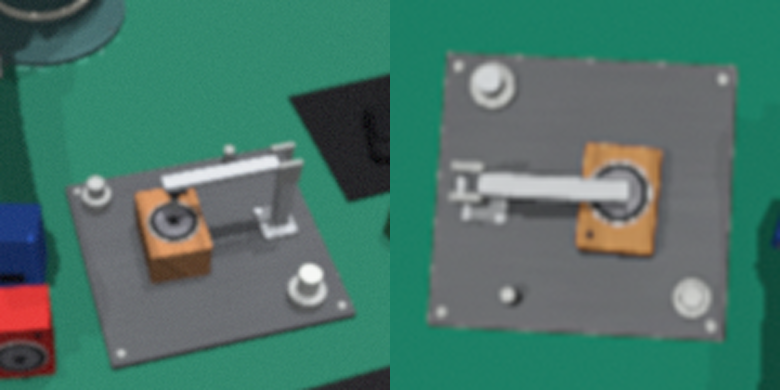

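```bash
python3 -c "
from rig import robot
print(robot.sign_off())"
```

```text
the job is handed in; nothing more can be done
None
```

The loudspeaker lies flat on its back on the plate with its cone up, and the microphone arm is down on its stop over the cone; the other things on the plate look untouched in the last pictures, and I handed the job in after about 24 s of robot time.

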